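# Fit the drop pin through the tow-bar clevis

## Task

The red-headed drop pin is tucked under the chequer-plate step with only its tip showing. Get it out, change your grip so that its tip is free, and pass it tip first, from the side facing the step, through both lugs of the blue clevis and the tow-bar eye between them; ease it past the spring catch until it is fully home, head up against the lug, without ramming it. Let go of it and leave the loose things on the bench where they are.

Things in the scene. Friction and masses are not known exactly. Their poses are not given: they have to be found in the camera images.
- pin_centre (a point): Middle (of length and height) of the loose steel drop pin, 144 mm long, about 0.3 kg. Own -y points to its tip, z up. At the start it lies flat on the bench, axis 9 mm above it, in the bay under the step, head inwards: only 42 to 55 mm of the tip end sticks out of the bay.
- pin_nose (a point): Point of the pin's tip, on its axis, 72 mm from pin_centre along its -y. Same axes. The round shaft is 18 mm in diameter and 120 mm long from tip to head; its last 14 mm is a brass cone tapering to 9 mm diameter.
- pin_head (a point): Centre of the pin's red block head, on its axis, 60 mm from pin_centre along its +y. Same axes. Head: 36 mm wide (x), 24 mm long (y), 18 mm high (z), so the pin lies flat and does not roll. Its shoulder is 12 mm from here towards the tip, its rear face 12 mm the other way.
- pin: The same pin; origin on its underside at mid-length, 9 mm below pin_centre, same axes.
- step_mouth (a point): Bench-level middle of the open front of the bay under a fixed chequer-plate step (130 mm in x, 120 mm in y, 37 mm tall, dark with bright bars). The bay is 48 mm wide, 32 mm high and runs straight through along y, 120 mm towards +y from here. Its front looks to -y; the pin can be drawn out that way along the bare bench.
- clevis: Fixed blue clevis with a dark tow bar; origin under its foot plate, midway between the lugs, 55 mm below the hole axis. Axes as clevis_mouth. Foot plate 10 mm high, x -40 to 60 mm, y -55 to 55 mm. The tow bar's eye (16 mm thick, 44 mm wide, hole 25 mm) is midway between the lugs and in line; the bar runs off to x = 107 mm, top at 77 mm.
- clevis_mouth (a point): Centre of the entry hole, in the outer face of the near lug, 55 mm above the bench. Its y axis is the level hole axis; the pin goes in along -y. Two upright lugs, 50 mm wide (x), 10 mm thick, tops at 80 mm, with round 20 mm holes in line. Fully home, the pin's shoulder rests on this face and its tip stands out 30 mm past the far lug.
- clevis_exit (a point): Centre of the hole in the outer face of the far lug, 90 mm from clevis_mouth along its -y. Same axes. A spring catch with a yellow knob (top at 97 mm, 16 mm wide) stands on this lug: its brass ball hangs 5 mm into the hole from above, midway through the lug; the tip must lift it with 5 to 15 N of push, then it drags on the shaft with a few newtons and holds it.
- screwdriver: Bystander: a screwdriver with red handle, loose on the bench; origin on its underside. Leave it where it is.
- spanner: Bystander: a steel spanner, loose on the bench; origin on its underside. Leave it where it is.
- mallet: Bystander: a hammer with wooden handle, loose on the bench; origin on its underside. Leave it where it is.
- jar: Bystander: an amber jar, 64 mm wide, 75 mm tall, loose on the bench; origin on its underside. Leave it where it is.
- tape_roll: Bystander: a black tape roll, 84 mm wide, 25 mm tall, loose on the bench; origin on its underside. Leave it where it is.
- brake_pad: Bystander: a flat dark brake pad, 110 x 45 x 15 mm, with a copper-coloured back, loose on the bench; origin on its underside. Leave it where it is.
- mug: Bystander: a blue mug, 90 mm tall, loose on the bench; origin on its underside. Leave it where it is.
There are look-alikes about, which are no part of the job. There is more than one size of the pin; the job needs the middle-sized.

How it is judged:
At the end, for the whole second after the job is handed in: The pin lies through both lugs with its shoulder within 3.5 mm of the near lug, its head and tip within 5 mm of the hole axis, in line within 0.06 rad, its tip at least 22 mm past the far lug, at rest and released (y of pin_head in the frame of clevis_mouth between 0.008 and 0.0155 m and x of pin_head in the frame of clevis_mouth between -0.005 and 0.005 m and z of pin_head in the frame of clevis_mouth between -0.005 and 0.005 m and x of pin_nose in the frame of clevis_mouth between -0.005 and 0.005 m and z of pin_nose in the frame of clevis_mouth between -0.005 and 0.005 m and y of pin_nose in the frame of clevis_mouth below -0.112 m and angle between the y axis of pin_centre and the y axis of clevis_mouth, either way round below 0.06 rad and linear speed of pin below 0.01 m/s and angular speed of pin below 0.1 rad/s); the robot touches nothing.
It fails at once if a bystander is moved by more than 30 mm (distance of any of screwdriver, spanner, mallet, jar, tape_roll, brake_pad, mug from where it was at the start of the episode above 0.03 m).
It fails at once if the pin is rammed against the clevis with more than 120 N (all contacts between them added up) (contact force between pin and clevis above 120 N).
It also fails if it takes over 64 s, if anything falls off the work surface, if the arm or the gripper's body presses on something with over 40 N, if the wrist force passes 120 N, or if a joint passes its speed limit or range.

## Robot

A 6-joint arm with a two-finger parallel gripper is mounted at the origin on the work surface. World frame = base frame: x ahead of the robot, y to its left, z up, the work surface at z = 0. Lengths are in m, angles in rad, forces in N, time in s.
With the tool pointing down it reaches from about 0.275 to 0.875 m from the base axis. Payload 12.5 kg.
Tool frame: the origin (TCP) lies on the centre line of the jaws, within the pads' length; the fingertips stand r.finger_overhang ahead of it and the grasp point (between the pads) lies 3 mm ahead of it (r.finger_overhang is the distance from the TCP to the fingertips, in m); z points along the fingers, y is the direction in which the jaws open and shut (so a half turn about z gives the same grasp; the last joint's range is limited). The gripper opens to 85 mm and grips with 20 to 120 N. Pads are 22 mm wide; open, the fingers measure 114 mm over their backs; the gripper's body (76 mm by 85 mm) begins 54 mm behind the grasp point. The pads swing forward as they close: fully open they stand 13 mm farther back than shut.
Start: joints at [-1.382, 0.351, 1.652, -0, 1.139, -0.085], TCP at [0.149, -0.529, 0.218] pointing down, gripper open.
Joint ranges: [-2.75, 2.75], [-0.79, 2.1], [0.01, 2.65], [-1.57, 4.71], [0.07, 3.14], [-2.87, 2.87]. Speed limits (rad/s): [2.22, 2.22, 2.79, 3.14, 3.14, 3.14].

## Interface

Orientations are given as a unit quaternion [x, y, z, w].
In Python, from cell import r, optics gives the robot as it stands. The module is installed in compiled form; this text tells all that it offers. Calls block until the motion is done:
- r.move_to(position, orientation): joint-space move of the TCP to a pose.
- r.move_linear(position, rot=None, vel=0.15): straight line of the TCP; rot=None keeps the orientation; vel is the mean speed in m/s.
- r.set_joints(angles): joint-space move.
- r.set_gripper(opening, squeeze=None): opening from 0.0 (shut) to 1.0 (fully open); squeeze is the grip in N (None keeps the last); returns when the fingers have stopped.
- r.sleep(seconds).
- r.inverse_kinematics(position, orientation): joint angles nearest the present ones, or None.
- optics.get_image(name): name is "scene" or "top" or "wrist"; returns a dict with "pixels" (384x512x3 uint8, red, green, blue), "depth" (384x512 float32, m along the optical axis (not along the pixel's ray), 0 where there is no reading), "fx", "fy", "cx", "cy" (pixels), "camera_from_world" (4x4, takes a point from world to camera coordinates); the wrist camera has in their place "mount" (4x4, takes a point from camera to tool coordinates, whose origin is the TCP and whose axes are the flange's). Camera axes: x right, y down, z forward; pixel columns grow to the right and rows downward; lengths in m; the calibration is good to about 2 mm. A picture is of the moment at which its call begins: read the wrist's pose just before it.
A pose or a line that the arm cannot do raises r.PlanningError and nothing moves.
- r.hand_in(): hands the job in, once; it reports no verdict.
Readings, each from a call of its own:
- r.current_t(): time.
- r.current_q(): joint angles.
- r.current_qvel(): joint speeds.
- r.current_effort(): joint torques, N m.
- r.current_tool_pos(): TCP position.
- r.current_ee_rot(): TCP orientation.
- r.current_contact_force(): force on the tool from outside, world axes, zero at the start.
- r.current_torque(): the same for the moment, N m.
- r.current_opening(): opening from 0.0 (shut) to 1.0 (fully open).
Only numpy, scipy, OpenCV 4.12 (cv2) and the standard library are available. Lean on these libraries where they do the work, as an engineer would, in place of code of your own. Each camera call takes 0.05 s, during which the arm holds its last target.

## Working session

There is one attempt and no reset: what is moved stays moved. The work goes in short steps, each a Python script; the robot and the scene stay as the last script left them, time stands still between calls to the robot, and variables do not carry over. Pictures are saved under pics/ and viewed, and the job is handed in when it is done.

```bash
mkdir -p pics; ls; python3 - <<'E'
from cell import r, optics
import cv2,numpy as np
for n in ["scene","top"]:
    im=optics.get_image(n); cv2.imwrite(f"pics/{n}0.png",im["pixels"][:,:,::-1]); np.savez(f"{n}0.npz",**im)
    print(n,im["fx"],im["cx"],im["cy"],im["camera_from_world"].round(3).tolist())
print(r.current_t(),r.finger_overhang,r.current_ee_rot())
E
```

```text
pics
scene 479.5493809064635 259.4821407116529 190.23041676926184 [[-0.117, 0.993, 0.015, 0.054], [0.711, 0.094, -0.697, -0.301], [-0.694, -0.071, -0.717, 2.046], [0.0, 0.0, 0.0, 1.0]]
top 492.5971796861399 262.3142822758619 189.50850412816268 [[-0.026, -1.0, -0.003, 0.003], [-0.999, 0.026, -0.039, 0.492], [0.039, 0.002, -0.999, 1.406], [0.0, 0.0, 0.0, 1.0]]
0.1 0.022 [ 9.90643436e-01  1.36474596e-01 -2.84892253e-05 -5.17051400e-04]
```

View pics/scene0.png

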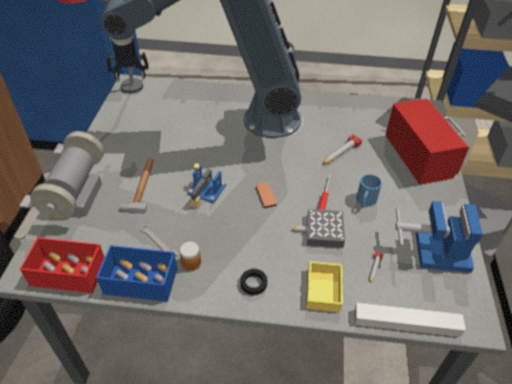

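View pics/top0.png

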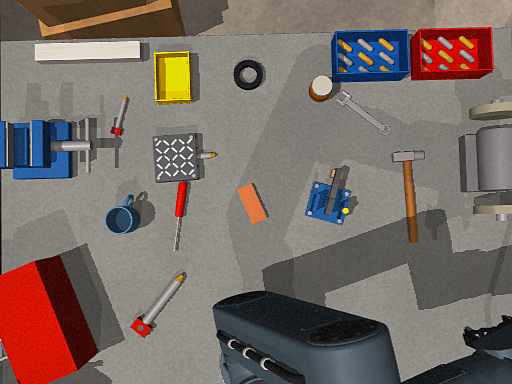

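```bash
python3 - <<'E'
import cv2,numpy as np
t=cv2.imread("pics/top0.png"); s=cv2.imread("pics/scene0.png")
a=cv2.resize(t[125:195,145:235],None,fx=6,fy=6,interpolation=cv2.INTER_CUBIC)
b=cv2.resize(t[155:235,295:360],None,fx=6,fy=6,interpolation=cv2.INTER_CUBIC)
H=480
o=np.hstack([cv2.resize(a,(400,311)),cv2.resize(b,(390,480))[:311]*0]) if 0 else None
cv2.imwrite("pics/c1.png",a);cv2.imwrite("pics/c2.png",b)
c=cv2.resize(s[150:215,180:240],None,fx=6,fy=6,interpolation=cv2.INTER_CUBIC)
d=cv2.resize(s[200:255,285:350],None,fx=6,fy=6,interpolation=cv2.INTER_CUBIC)
c=cv2.copyMakeBorder(c,0,0,0,0,0);h=min(len(c),len(d))
cv2.imwrite("pics/c3.png",np.hstack([c[:h],d[:h]]))
E
```

```text
(no output)
```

View pics/c1.png

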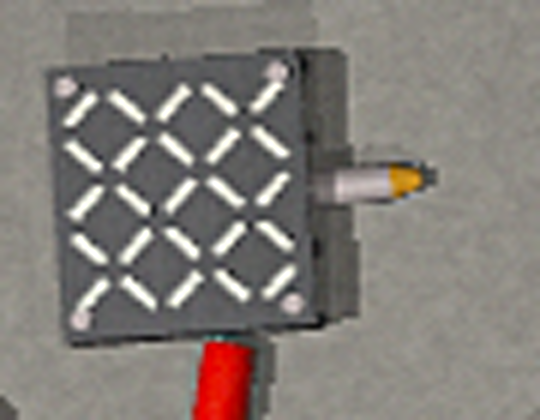

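View pics/c2.png

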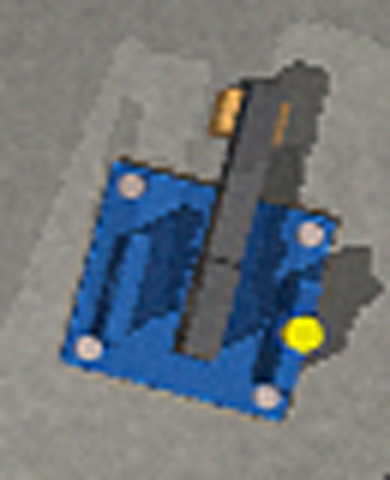

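View pics/c3.png

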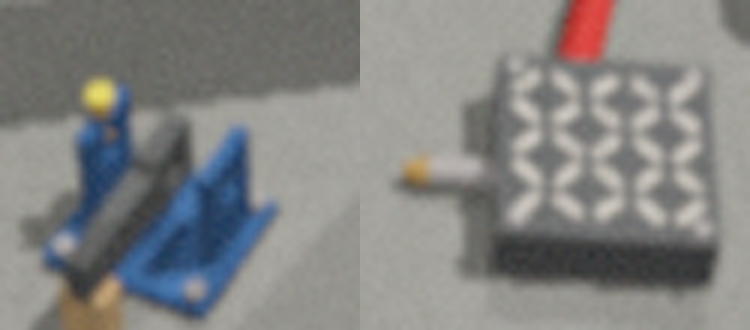

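```bash
cat > h.py <<'E'
import numpy as np,cv2
from scipy.spatial.transform import Rotation as R
def cam(im,T_wt=None):
    "world_from_camera"
    if "camera_from_world" in im: return np.linalg.inv(np.array(im["camera_from_world"]))
    return T_wt@np.array(im["mount"])
def ray(im,W,uv,z):
    uv=np.atleast_2d(uv).astype(float)
    d=np.c_[(uv[:,0]-im["cx"])/im["fx"],(uv[:,1]-im["cy"])/im["fy"],np.ones(len(uv))]@W[:3,:3].T
    o=W[:3,3]; return o+d*((z-o[2])/d[:,2])[:,None]
def cloud(im,W):
    D=im["depth"]; v,u=np.indices(D.shape)
    P=np.stack([(u-im["cx"])/im["fx"]*D,(v-im["cy"])/im["fy"]*D,D],-1)
    return P@W[:3,:3].T+W[:3,3]
E
python3 - <<'E'
from h import *
im=dict(np.load("top0.npz")); W=cam(im); P=cloud(im,W)
hsv=cv2.cvtColor(im["pixels"],cv2.COLOR_RGB2HSV)
print("cam",W[:3,3])
box=np.zeros(hsv.shape[:2],bool); box[120:200,145:205]=1
m=box&(np.abs(P[...,2]-.037)<.006)
pts=P[m][:,:2].astype(np.float32); rc=cv2.minAreaRect(pts);print("step",m.sum(),rc,np.median(P[m][:,2]))
box[:]=0; box[150:235,295:365]=1
blue=box&(hsv[...,0]>95)&(hsv[...,0]<125)&(hsv[...,1]>120)
z=P[...,2]
f=blue&(abs(z-.01)<.006); print("foot",f.sum(),cv2.minAreaRect(P[f][:,:2].astype(np.float32)))
l=blue&(abs(z-.08)<.012); print("lugs",l.sum(),P[l].round(3).tolist()[:60])
y=box&(hsv[...,0]>22)&(hsv[...,0]<34)&(hsv[...,1]>180); v,u=np.nonzero(y); print("knob",y.sum(),u.mean(),v.mean(),ray(im,W,[u.mean(),v.mean()],.097), P[y].mean(0))
box[:]=0; box[140:170,195:225]=1
p=box&(z>.008)&(z<.03); print("pin",p.sum(),cv2.minAreaRect(P[p][:,:2].astype(np.float32)),P[p].mean(0),P[p].min(0),P[p].max(0))
print(np.median(P[box&(abs(z)<.01)],0))
E
```

```text
cam [ 0.43634823 -0.01220146  1.42437415]
step 1866 ((0.5717315077781677, 0.2344202697277069), (0.16435638070106506, 0.12088489532470703), 2.671396017074585) 0.036539997619863485
foot 780 ((0.4479697346687317, -0.19600680470466614), (0.10977420210838318, 0.09969102591276169), 73.30774688720703)
lugs 126 [[0.473, -0.159, 0.077], [0.473, -0.162, 0.079], [0.473, -0.164, 0.079], [0.47, -0.156, 0.078], [0.47, -0.159, 0.08], [0.47, -0.162, 0.079], [0.47, -0.165, 0.076], [0.467, -0.156, 0.078], [0.468, -0.16, 0.071], [0.467, -0.161, 0.081], [0.467, -0.164, 0.083], [0.465, -0.156, 0.077], [0.465, -0.159, 0.079], [0.465, -0.162, 0.078], [0.464, -0.164, 0.082], [0.462, -0.154, 0.071], [0.462, -0.156, 0.077], [0.462, -0.159, 0.079], [0.462, -0.161, 0.082], [0.462, -0.163, 0.087], [0.459, -0.153, 0.078], [0.459, -0.156, 0.08], [0.459, -0.158, 0.083], [0.459, -0.161, 0.085], [0.457, -0.153, 0.084], [0.457, -0.156, 0.078], [0.456, -0.158, 0.08], [0.456, -0.161, 0.083], [0.454, -0.153, 0.08], [0.454, -0.155, 0.082], [0.454, -0.158, 0.084], [0.454, -0.161, 0.081], [0.452, -0.235, 0.078], [0.451, -0.
[... 306 characters left out ...]
0.234, 0.083], [0.446, -0.237, 0.079], [0.446, -0.24, 0.08], [0.446, -0.243, 0.078], [0.446, -0.15, 0.077], [0.446, -0.153, 0.077], [0.446, -0.156, 0.078], [0.446, -0.158, 0.082], [0.444, -0.232, 0.08], [0.444, -0.235, 0.076], [0.443, -0.237, 0.079], [0.443, -0.24, 0.077], [0.443, -0.15, 0.081], [0.443, -0.153, 0.08]]
knob 30 345.0 210.16666666666666 [[ 0.42688096 -0.23100939  0.097     ]] [ 0.42686849 -0.23134077  0.09493905]
pin 114 ((0.5927531719207764, 0.15193608403205872), (0.0601264052093029, 0.05216481536626816), 3.2290945053100586) [0.59413965 0.1541832  0.0153304 ] [0.56126859 0.12613856 0.00950129] [0.62156574 0.17858026 0.02546014]
[ 6.01661445e-01  1.34162922e-01 -2.94848837e-04]
```

```bash
cat >> h.py <<'E'
def down(yaw):
    "tool z down, tool y axis along world direction yaw (horizontal)"
    y=np.array([np.cos(yaw),np.sin(yaw),0]); z=np.array([0,0,-1.]); x=np.cross(y,z)
    return R.from_matrix(np.c_[x,y,z]).as_quat()
def wrist(r,optics,name):
    T=np.eye(4);T[:3,3]=r.current_tool_pos();T[:3,:3]=R.from_quat(r.current_ee_rot()).as_matrix()
    im=optics.get_image("wrist"); W=T@np.array(im["mount"]); np.savez(name+".npz",W=W,**im)
    cv2.imwrite(f"pics/{name}.png",im["pixels"][:,:,::-1]); return im,W
E
python3 - <<'E'
from h import *
from cell import r,optics
for p,y in [((.44,-.195),-16.7),((.59,.15),2.7)]:
  for k in (0,np.pi):
    print(p,k,r.inverse_kinematics([*p,.2],down(np.radians(y)+k)),r.inverse_kinematics([*p,.025],down(np.radians(y)+k)))
im=optics.get_image("wrist"); print(np.round(im["mount"],3).tolist(),im["fx"])
print(r.current_q())
E
```

```text
(0.44, -0.195) 0 [-5.13938925e-01  2.48011760e-01  1.84399558e+00 -4.44089210e-16
  1.04958531e+00 -2.22468940e-01] [-5.13938925e-01  5.36441828e-01  1.96204204e+00 -4.44089210e-16
  6.43108789e-01 -2.22468940e-01]
(0.44, -0.195) 3.141592653589793 None None
(0.59, 0.15) 0 [ 1.72504612e-01  4.75313688e-01  1.51157771e+00 -4.44089210e-16
  1.15470126e+00  1.25380723e-01] [ 1.72504612e-01  7.01281044e-01  1.61952879e+00 -4.44089210e-16
  8.20782822e-01  1.25380723e-01]
(0.59, 0.15) 3.141592653589793 None None
[[-0.0, -0.956, -0.292, 0.075], [1.0, -0.001, 0.0, 0.001], [-0.001, -0.292, 0.956, -0.157], [0.0, 0.0, 0.0, 1.0]] 286.04171050571796
[-1.38159288e+00  3.51110305e-01  1.65226435e+00  3.27271798e-05
  1.13907332e+00 -8.45570032e-02]
```

```bash
python3 - <<'E'
from h import *
from cell import r,optics
r.move_to([.455,-.165,.19],down(np.radians(-16.7))); wrist(r,optics,"w_clevis")
r.move_to([.59,.165,.16],down(np.radians(2.7))); wrist(r,optics,"w_pin")
print(r.current_t())
E
```

```text
3.3333
```

View pics/w_clevis.png

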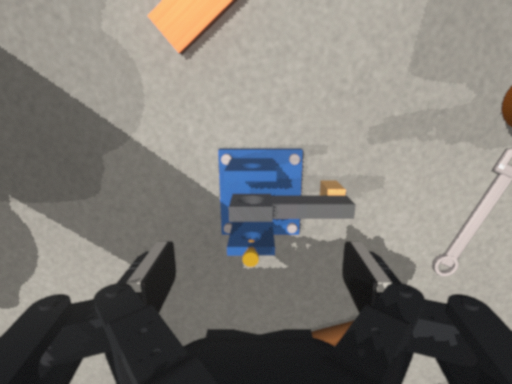

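View pics/w_pin.png

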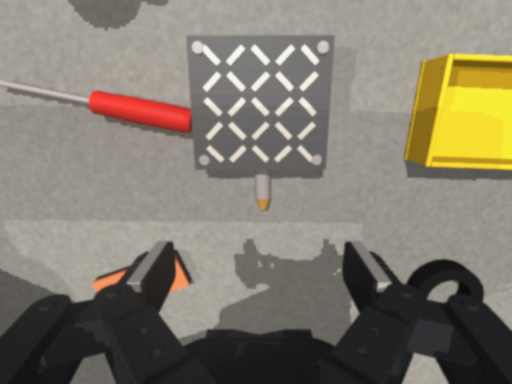

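```bash
python3 - <<'E'
from h import *
im=dict(np.load("w_clevis.npz")); W=im["W"]; P=cloud(im,W); z=P[...,2]
hsv=cv2.cvtColor(im["pixels"],cv2.COLOR_RGB2HSV)
blue=(hsv[...,0]>95)&(hsv[...,0]<125)&(hsv[...,1]>120); blue[:140]=0;blue[260:]=0;blue[:,:210]=0;blue[:,360:]=0
f=blue&(abs(z-.01)<.006); v,u=np.nonzero(f); Q=ray(im,W,np.c_[u,v],.01)
rc=cv2.minAreaRect(Q[:,:2].astype(np.float32)); print("foot",rc,np.median(z[f]))
for s in (1,):
  l=blue&(abs(z-.08)<.008); v,u=np.nonzero(l); Q=ray(im,W,np.c_[u,v],.08)
  n,lab=cv2.connectedComponents(l.astype(np.uint8))
  for i in range(1,n):
    q=Q[lab[v,u]==i]
    if len(q)>30: print("lug",len(q),cv2.minAreaRect(q[:,:2].astype(np.float32)),q[:,:2].mean(0))
k=(hsv[...,0]>18)&(hsv[...,0]<34)&(hsv[...,1]>170)&(z>.085)&(z<.11); v,u=np.nonzero(k)
print("knob",k.sum(),u.mean(),v.mean(),ray(im,W,[u.mean(),v.mean()],.095))
im=dict(np.load("w_pin.npz")); W=im["W"]; P=cloud(im,W); z=P[...,2]
hsv=cv2.cvtColor(im["pixels"],cv2.COLOR_RGB2HSV)
print("benchz",np.median(z[180:230,300:340]))
b=np.zeros(z.shape,bool); b[172:215,245:285]=1
p=b&(z>.006)&(z<.03); v,u=np.nonzero(p); print(u.min(),u.max(),v.min(),v.max(),p.sum())
for row in range(174,212,3):
    uu=u[v==row]
    if len(uu): print(row,uu.min(),uu.max(),ray(im,W,[(uu.min()+uu.max())/2,row],.013).round(4), np.median(z[row,uu]).round(4))
s=(abs(z-.037)<.005)&(np.indices(z.shape)[1]>180)&(np.indices(z.shape)[1]<345)&(np.indices(z.shape)[0]<185); v,u=np.nonzero(s)
print("step",cv2.minAreaRect(ray(im,W,np.c_[u,v],.037)[:,:2].astype(np.float32)))
E
```

```text
foot ((0.44834429025650024, -0.19725416600704193), (0.10706016421318054, 0.09820324927568436), 73.20036315917969) 0.01125626935407556
lug 627 ((0.4497717022895813, -0.15558184683322906), (0.011816059239208698, 0.04915501922369003), 73.20124053955078) [ 0.44981764 -0.15514363]
lug 419 ((0.4269770085811615, -0.2300301045179367), (0.01319360826164484, 0.048163607716560364), 75.20870208740234) [ 0.42659214 -0.22972603]
knob 178 250.12921348314606 257.8426966292135 [[ 0.42684809 -0.23287073  0.095     ]]
benchz 0.0012404319264838204
254 270 172 209 554
174 254 269 [[0.5937 0.1641 0.013 ]] 0.0182
177 254 269 [[0.5939 0.1607 0.013 ]] 0.0178
180 254 270 [[0.5946 0.1573 0.013 ]] 0.0175
183 254 270 [[0.5948 0.1539 0.013 ]] 0.0177
186 254 270 [[0.595  0.1505 0.013 ]] 0.0184
189 255 270 [[0.5957 0.1471 0.013 ]] 0.0183
192 255 270 [[0.5958 0.1436 0.013 ]] 0.0174
195 255 270 [[0.596  0.1401 0.013 ]] 0.018
198 255 269 [[0.5956 0.1366 0.013 ]] 0.0181
201 256 268 [[0.5958 0.133  0.013 ]] 0.017
204 258 267 [[0.5965 0.1295 0.013 ]] 0.0157
207 259 266 [[0.5967 0.1259 0.013 ]] 0.015
step ((0.5885284543037415, 0.23475134372711182), (0.13067816197872162, 0.1199338287115097), 2.602741241455078)
```

```bash
python3 - <<'E'
from h import *
from cell import r,optics
q=down(np.radians(3.5))
r.set_gripper(0.6)
r.move_to([.5948,.1515,.08],q)
r.move_linear([.5948,.1515,.025],vel=.1)
print("f",r.current_contact_force().round(2) if hasattr(r.current_contact_force(),'round') else r.current_contact_force())
r.set_gripper(0.0,50)
print("open",r.current_opening(),"f",np.round(r.current_contact_force(),2),r.current_t())
ps=np.radians(2.6); d=np.array([np.sin(ps),-np.cos(ps),0])
p=np.array(r.current_tool_pos()); print(p)
r.move_linear(p+d*.14+[0,0,.0015],vel=.12)
print("open",r.current_opening(),"f",np.round(r.current_contact_force(),2),r.current_t(),r.current_tool_pos())
r.set_gripper(0.6)
p=np.array(r.current_tool_pos()); r.move_linear(p+[0,0,.06],vel=.2)
r.move_to([.595,.13,.16],q); wrist(r,optics,"w2"); print(r.current_t())
E
```

```text
f [0.26 0.83 0.63]
open -0.00022281414369725418 f [0.1  0.08 0.11] 5.4333
[0.59480574 0.15148858 0.02506188]
open -0.0006887112733404229 f [ 0.3  -0.17 -0.3 ] 6.75 [0.60110106 0.01222164 0.02651679]
8.4083
```

View pics/w2.png

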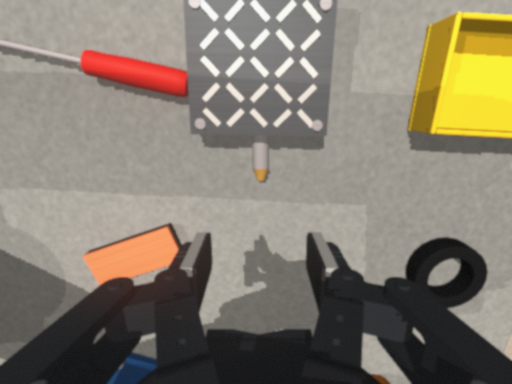

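```bash
python3 - <<'E'
from h import *
from cell import r,optics
im=dict(np.load("w2.npz")); W=im["W"]; P=cloud(im,W); z=P[...,2]
b=np.zeros(z.shape,bool); b[140:190,245:285]=1
p=b&(z>.008)&(z<.03); v,u=np.nonzero(p)
for row in range(v.min(),v.max()+1,4):
    uu=u[v==row]
    if len(uu)>1: print(row,uu.min(),uu.max(),ray(im,W,[(uu.min()+uu.max())/2,row],.013).round(4))
q=down(np.radians(3.5))
r.move_to([.595,.1515,.06],q); r.sleep(.1)
wrist(r,optics,"w3")
im=optics.get_image("scene"); cv2.imwrite("pics/s3.png",cv2.resize(im["pixels"][150:270,250:400,::-1],None,fx=5,fy=5,interpolation=cv2.INTER_CUBIC))
print(r.current_opening())
E
```

```text
140 252 268 [[0.5939 0.1669 0.013 ]]
144 252 268 [[0.5941 0.1627 0.013 ]]
148 252 268 [[0.5944 0.1585 0.013 ]]
152 252 268 [[0.5946 0.1543 0.013 ]]
156 252 268 [[0.5949 0.15   0.013 ]]
160 252 268 [[0.5952 0.1457 0.013 ]]
164 252 268 [[0.5955 0.1414 0.013 ]]
168 253 268 [[0.5963 0.1371 0.013 ]]
172 254 266 [[0.596  0.1326 0.013 ]]
176 256 265 [[0.5968 0.1282 0.013 ]]
180 257 263 [[0.5966 0.1237 0.013 ]]
0.6019304187189597
```

View pics/w3.png

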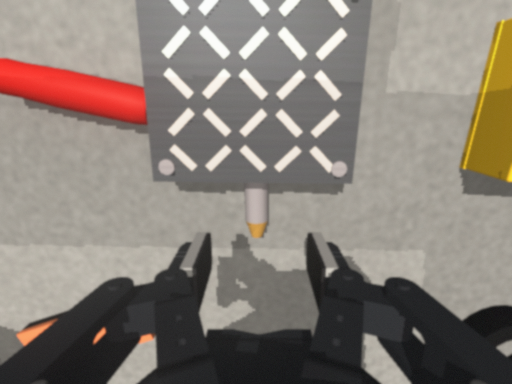

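View pics/s3.png

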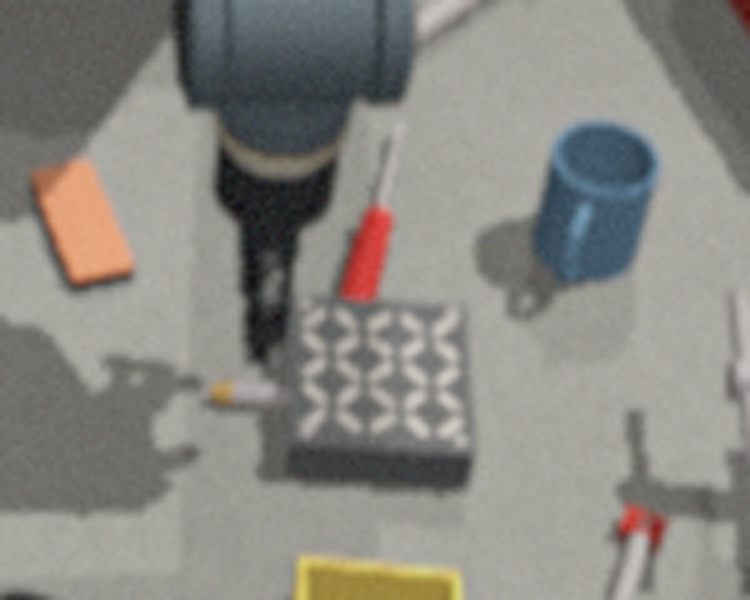

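```bash
python3 - <<'E'
from h import *
from cell import r,optics
im=dict(np.load("w3.npz")); M=np.linalg.inv(im["mount"])
for p in [(0,.025,.022),(0,-.025,.022),(0,.025,.01),(0,0,.003),(0,0,.022)]:
    c=M@[*p,1]; print(p,c[0]/c[2]*im["fx"]+im["cx"],c[1]/c[2]*im["fy"]+im["cy"],c[2])
print(im["depth"][235:260:5,195:215:5], im["depth"][235:300:10,200])
print(M.round(3).tolist(), r.current_tool_pos(), R.from_quat(r.current_ee_rot()).as_matrix().round(3).tolist())
E
```

```text
(0, 0.025, 0.022) 295.0253470091567 217.69362967971972 0.19212346791990326
(0, -0.025, 0.022) 220.5905875677937 217.7059297348564 0.1921607179747652
(0, 0.025, 0.01) 297.3252712000133 224.91533094969407 0.1806464943569308
(0, 0, 0.003) 257.6977754053687 229.57358779668064 0.17397021813929453
(0, 0, 0.022) 257.804359673363 217.69978030343248 0.19214209294733423
[[0.14591302 0.14420542 0.14401396 0.14963217]
 [0.13952146 0.1389862  0.1397703  0.15125377]
 [0.13540183 0.1350113  0.1371457  0.15080889]
 [0.12998754 0.13034867 0.13640107 0.15137997]
 [0.12605031 0.12526754 0.13794181 0.15176652]] [0.14420542 0.1350113  0.12526754 0.1251498  0.1257952  0.12620129
 0.12478099]
[[-0.0, 1.0, 0.001, -0.001], [-0.956, -0.0, -0.292, 0.024], [-0.292, -0.001, 0.956, 0.171], [0.0, 0.0, 0.0, 1.0]] [0.59625741 0.15112547 0.06204283] [[-0.06, 0.998, 0.003], [0.998, 0.06, 0.0], [0.0, 0.003, -1.0]]
```

```bash
python3 - <<'E'
from h import *
from cell import r,optics
def tips(n):
    im=dict(np.load(n+".npz")); P=cloud(im,im["mount"]); m=(im["depth"]>0)
    W=cloud(im,im["W"]); 
    for a,b in ((150,225),(290,370)):
        s=np.zeros(m.shape,bool); s[225:330,a:b]=1; s&=m&(P[...,2]<.03)&(W[...,2]>.025)
        q=P[s]; i=np.argsort(-q[:,2])[:40]; print(n,len(q),q[i].mean(0).round(4),q[:,2].max(),q[i][:,0].min(),q[i][:,0].max())
tips("w3");tips("w_pin")
r.set_gripper(0.0); wrist(r,optics,"w4"); tips("w4"); print(r.current_opening(),r.current_tool_pos())
E
```

```text
w3 4357 [-0.0015 -0.0251 -0.0195] -0.016822480108044074 -0.012409086659062277 0.00834600356173651
w3 4449 [-0.0003  0.0262 -0.0192] -0.016420574104736824 -0.011154854123009553 0.008912881950477819
w_pin 1763 [-0.0008 -0.0422 -0.0284] -0.027244942565418095 -0.010676078106615958 0.007745091362326595
w_pin 1921 [-0.0021  0.0433 -0.0282] -0.026554916251227523 -0.011446814966174737 0.008043659702810332
w4 3751 [ 0.0057 -0.017  -0.0565] -0.053734859452967576 0.0048307950544096145 0.010278155033100478
w4 4028 [ 0.0065  0.0172 -0.0563] -0.053953065528346014 0.004710200271469178 0.011152620013080365
0.002719020601366957 [0.59498778 0.1515292  0.05998592]
```

View pics/w4.png

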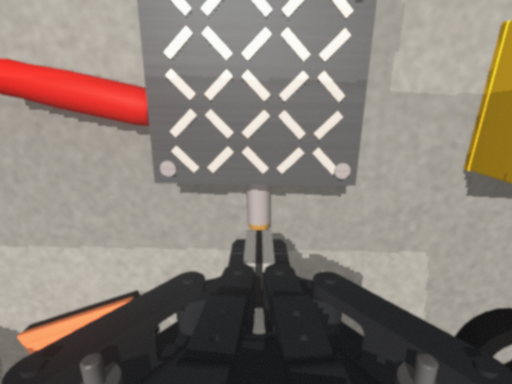

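```bash
python3 - <<'E'
from h import *
im=dict(np.load("w4.npz")); P=cloud(im,im["mount"]);W=cloud(im,im["W"])
for row in range(218,262,3): print(row,[tuple(P[row,c].round(3)) for c in (250,262,268)])
E
```

```text
218 [(np.float64(-0.009), np.float64(-0.006), np.float64(0.044)), (np.float64(-0.008), np.float64(0.003), np.float64(0.042)), (np.float64(-0.01), np.float64(0.008), np.float64(0.045))]
221 [(np.float64(-0.011), np.float64(-0.006), np.float64(0.043)), (np.float64(-0.01), np.float64(0.003), np.float64(0.041)), (np.float64(-0.012), np.float64(0.008), np.float64(0.044))]
224 [(np.float64(-0.014), np.float64(-0.006), np.float64(0.044)), (np.float64(-0.013), np.float64(0.003), np.float64(0.042)), (np.float64(-0.015), np.float64(0.008), np.float64(0.046))]
227 [(np.float64(-0.018), np.float64(-0.006), np.float64(0.046)), (np.float64(-0.016), np.float64(0.003), np.float64(0.042)), (np.float64(-0.023), np.float64(0.008), np.float64(0.059))]
230 [(np.float64(0.01), np.float64(-0.004), np.float64(-0.02)), (np.float64(0.01), np.float64(0.002), np.float64(-0.019)), (np.float64(0.009), np.float64(0.006), np.float64(-0.018))]
233 [(np.float64(0.009), np.float64(-0.004), np.float64(-0.022)), (np.float64(0.01), np.float64(0.002), np.float64(-0.023)), (np.float64(0.01), np.float64(0.005), np.float64(-
[... 961 characters left out ...]
64(-0.003), np.float64(-0.04)), (np.float64(0.009), np.float64(0.002), np.float64(-0.04)), (np.float64(0.009), np.float64(0.005), np.float64(-0.04))]
254 [(np.float64(0.009), np.float64(-0.003), np.float64(-0.043)), (np.float64(0.01), np.float64(0.002), np.float64(-0.044)), (np.float64(0.009), np.float64(0.005), np.float64(-0.043))]
257 [(np.float64(0.01), np.float64(-0.003), np.float64(-0.047)), (np.float64(0.01), np.float64(0.002), np.float64(-0.046)), (np.float64(0.01), np.float64(0.005), np.float64(-0.047))]
260 [(np.float64(0.01), np.float64(-0.003), np.float64(-0.049)), (np.float64(0.01), np.float64(0.002), np.float64(-0.05)), (np.float64(0.009), np.float64(0.005), np.float64(-0.048))]
```

```bash
python3 - <<'E'
from h import *
from cell import r,optics
q=down(np.radians(3.5))
r.move_to([.60,.075,.06],q); r.move_linear([.60,.075,.0],vel=.1); r.sleep(.1)
f0=np.array(r.current_contact_force()); print(f0)
z=0.
while z>-.025:
    z-=.0015; r.move_linear([.60,.075,z],vel=.03)
    f=np.array(r.current_contact_force())-f0
    if abs(f[2])>2.5: break
print(z,r.current_tool_pos(),f.round(2),r.current_t())
r.move_linear([.60,.075,.06],vel=.2)
E
```

```text
[-0.15455364 -0.18805047  0.02913937]
-0.013499999999999998 [ 0.60024106  0.07503471 -0.01280827] [-2.5   0.57  7.68] 13.2
```

```bash
python3 - <<'E'
from h import *
from cell import r,optics
q=down(np.radians(3.5))
r.set_gripper(0.6)
r.move_to([.595,.1515,.05],q)
r.move_linear([.595,.1515,-.010],vel=.1)
print("f",np.round(r.current_contact_force(),2))
r.set_gripper(0.0,50)
print("open",r.current_opening(),"f",np.round(r.current_contact_force(),2),r.current_t(),r.current_tool_pos())
if r.current_opening()>.1:
    ps=np.radians(2.6); d=np.array([np.sin(ps),-np.cos(ps),0])
    p=np.array(r.current_tool_pos())
    r.move_linear(p+d*.145+[0,0,.0005],vel=.12)
    print("open",r.current_opening(),"f",np.round(r.current_contact_force(),2),r.current_t(),r.current_tool_pos())
    r.set_gripper(0.6)
    p=np.array(r.current_tool_pos()); r.move_linear(p+[0,0,.06],vel=.2)
    r.move_to([.60,.09,.14],q); r.sleep(.1); wrist(r,optics,"w5"); print(r.current_t())
E
```

```text
f [ 0.53 -0.12  0.15]
open 0.18202109160871785 f [-1.85 -0.35  5.76] 15.8167 [ 0.59529021  0.15158113 -0.00927182]
open 0.18423808324148183 f [-0.   -0.59 -1.4 ] 17.175 [ 0.60184623  0.0071505  -0.00879629]
18.7667
```

View pics/w5.png

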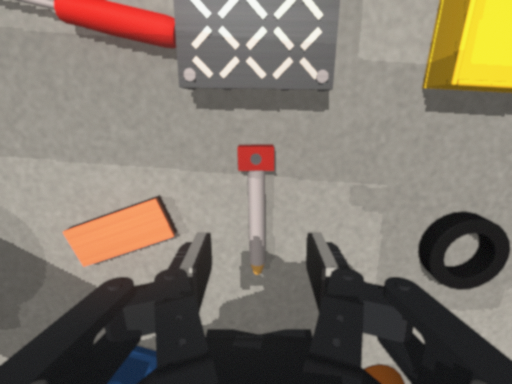

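```bash
python3 - <<'E'
from h import *
im=dict(np.load("w5.npz")); W=im["W"]; P=cloud(im,W); z=P[...,2]
hsv=cv2.cvtColor(im["pixels"],cv2.COLOR_RGB2HSV)
m=((hsv[...,0]<8)|(hsv[...,0]>172))&(hsv[...,1]>150); m[:135]=0;m[190:]=0;m[:,:225]=0;m[:,290:]=0
v,u=np.nonzero(m&(z>.012)); Q=ray(im,W,np.c_[u,v],.018); print(cv2.minAreaRect(Q[:,:2].astype(np.float32)),np.median(z[v,u]))
for row in range(178,262,12):
    uu=np.nonzero((z[row]>.008)&(np.arange(512)>235)&(np.arange(512)<275))[0]; print(row,len(uu),ray(im,W,[uu.mean(),row],.014).round(4))
E
```

```text
((0.5948857665061951, 0.11137135326862335), (0.03443007543683052, 0.02367960475385189), 3.4849729537963867) 0.019167974367924168
178 18 [[0.596  0.0904 0.014 ]]
190 18 [[0.5981 0.0778 0.014 ]]
202 17 [[0.598  0.0648 0.014 ]]
214 18 [[0.5979 0.0514 0.014 ]]
226 16 [[0.6    0.0378 0.014 ]]
238 16 [[0.6009 0.0237 0.014 ]]
250 16 [[0.6017 0.0093 0.014 ]]
```

```bash
cat >> h.py <<'E'
YC=np.array([.2907,.9568,0]);XC=np.array([.9568,-.2907,0]);MOUTH=np.array([.4516,-.1504,.055]);CYAW=np.arctan2(XC[1],XC[0])
E
python3 - <<'E'
from h import *
from cell import r,optics
q=down(np.radians(3.7))
r.move_to([.5949,.1139,.05],q)
r.move_linear([.5949,.1139,-.011],vel=.1); r.sleep(.15)
print("f",np.round(r.current_contact_force(),2),r.current_tool_pos())
r.set_gripper(0.0,80)
p=np.array(r.current_tool_pos())
print("open",r.current_opening(),"f",np.round(r.current_contact_force(),2),r.current_t(),p)
dz=p[2]-.009; open("dz","w").write(str(dz))
r.move_linear(p+[0,0,.14],vel=.2)
print("lift",np.round(r.current_contact_force(),2),np.round(r.current_torque(),3),r.current_opening())
tgt=MOUTH+YC*(.132+.03+.0025); tgt[2]=.055+dz
r.move_to(tgt+[0,0,.06],down(CYAW)); r.move_linear(tgt,vel=.15); r.sleep(.2)
print(tgt,r.current_tool_pos(),r.current_t(),np.round(r.current_contact_force(),2),np.round(r.current_torque(),3))
wrist(r,optics,"w6")
for n in ("scene","top"):
    im=optics.get_image(n); np.savez(n+"6.npz",**im); cv2.imwrite(f"pics/{n}6.png",im["pixels"][:,:,::-1])
E
python3 - <<'E'
import cv2,numpy as np
a=cv2.imread("pics/scene6.png")[120:230,170:300]; cv2.imwrite("pics/s6c.png",cv2.resize(a,None,fx=5,fy=5,interpolation=cv2.INTER_CUBIC))
E
```

```text
f [-0.38  0.06  0.26] [ 0.59535251  0.11397157 -0.01027733]
open 0.399341767731108 f [-2.09 -0.72  7.2 ] 20.425 [ 0.5952907   0.11395723 -0.01007513]
lift [-0.31 -0.37 -3.32] [ 0.164 -0.018  0.048] 0.3939230360849758
[0.49942015 0.0069936  0.03592487] [0.50010843 0.00702387 0.03684968] 22.675 [-0.42  0.25 -3.14] [ 0.109 -0.05  -0.014]
```

View pics/w6.png

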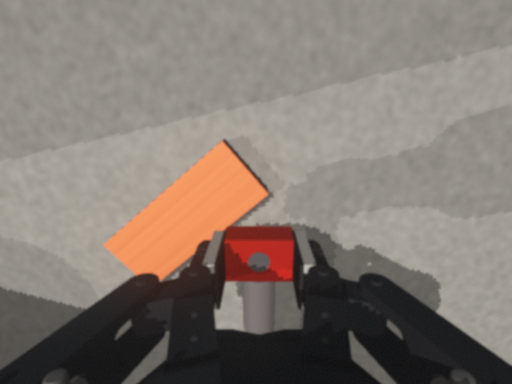

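View pics/s6c.png

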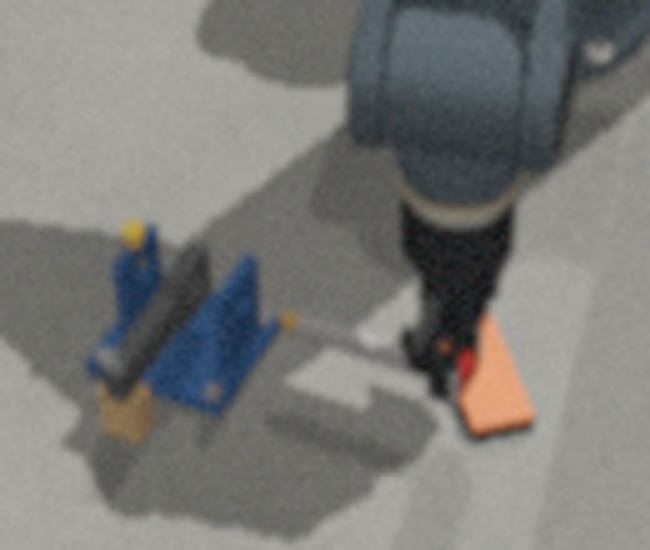

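View pics/top6.png

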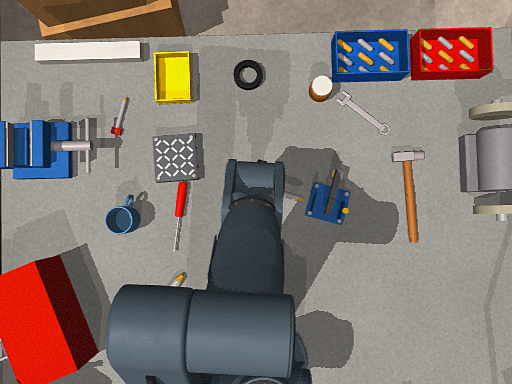

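```bash
python3 - <<'E'
from h import *
im=dict(np.load("w6.npz")); W=im["W"]; P=cloud(im,W)
hsv=cv2.cvtColor(im["pixels"],cv2.COLOR_RGB2HSV)
m=((hsv[...,0]<8)|(hsv[...,0]>172))&(hsv[...,1]>150); m[:220]=0;m[290:]=0;m[:,:215]=0;m[:,300:]=0
q=P[m]; c=np.c_[(q-MOUTH)@XC,(q-MOUTH)@YC,q[:,2]]
top=c[:,2]>np.percentile(c[:,2],50)-.006
A=np.c_[c[top][:,:2],np.ones(top.sum())]; s=np.linalg.lstsq(A,c[top][:,2],rcond=None)[0]; print("head top slope",s,c[top].mean(0),c[top].min(0),c[top].max(0))
for row in range(285,330,6):
    seg=np.arange(225,292); P2=P[row,seg]; cc=np.c_[(P2-MOUTH)@XC,(P2-MOUTH)@YC,P2[:,2]]; k=(cc[:,2]>.03)&(abs(cc[:,0])<.012)
    print(row,k.sum(),seg[k].min() if k.any() else 0,seg[k].max() if k.any() else 0,cc[k].mean(0).round(4),cc[k][:,2].max() if k.any() else 0)
def tri(im,W,uv):
    d=W[:3,:3]@[(uv[0]-im["cx"])/im["fx"],(uv[1]-im["cy"])/im["fy"],1]; return W[:3,3],d/np.linalg.norm(d)
rs=[]
for n,b in (("scene6",(178,188,222,234)),("top6",(188,205,283,310))):
    im=dict(np.load(n+".npz")); W=cam(im); hsv=cv2.cvtColor(im["pixels"],cv2.COLOR_RGB2HSV); r0,r1,c0,c1=b
    h=hsv[r0:r1,c0:c1]; mk=(h[...,0]>10)&(h[...,0]<30)&(h[...,1]>100); v,u=np.nonzero(mk); print(n,mk.sum(),u.mean()+c0,v.mean()+r0,u.min()+c0,u.max()+c0)
    rs.append(tri(im,W,(u.mean()+c0,v.mean()+r0)))
(o1,d1),(o2,d2)=rs
t=np.linalg.lstsq(np.c_[d1,-d2],o2-o1,rcond=None)[0]; a=o1+t[0]*d1;b=o2+t[1]*d2
m=(a+b)/2; print("cone",m,"gap",np.linalg.norm(a-b),"clevis",(m-MOUTH)@XC,(m-MOUTH)@YC,m[2]-.055)
E
```

```text
head top slope [0.00721078 0.35583766 0.00747693] [0.00161747 0.16488974 0.06616258] [-0.01574717  0.15058139  0.05990674] [0.01885424 0.23801544 0.19347923]
285 32 243 274 [0.0015 0.1473 0.0644] 0.06655209289035263
291 32 243 274 [0.0015 0.1435 0.0643] 0.06670646906801891
297 32 243 274 [0.0015 0.1398 0.0643] 0.06676262697102553
303 32 243 274 [0.0013 0.1394 0.0685] 0.1934792316188988
309 33 230 273 [0.0013 0.1385 0.072 ] 0.1934792316188988
315 31 243 273 [0.0013 0.1282 0.0642] 0.0666141916697707
321 31 243 273 [0.0012 0.1243 0.0643] 0.06650767865735505
327 31 243 273 [0.0012 0.1201 0.0641] 0.0663632727103857
scene6 4 227.5 183.5 227 228
top6 22 300.0 198.1818181818182 298 302
cone [ 0.4630624  -0.1142088   0.05858972] gap 0.0008997551193777406 clevis 0.0004464420103336259 0.03795986163363534 0.0035897203930575425
```

```bash
cat > ins.py <<'E'
from h import *
from cell import r,optics
import sys
def run(stop_depth,corr,step=.004,vel=.04,lim=22):
    f0=np.array([-.42,.25,-3.14])
    DZ=-.0191
    # depth = shoulder gap: head centre y in clevis frame
    p=np.array(r.current_tool_pos()); s=(p-MOUTH)@YC-.0025
    while s>stop_depth:
        s=max(s-step,stop_depth)
        t=MOUTH+YC*(s+.0025)+XC*corr[0]; t[2]=.055+DZ+corr[1]
        r.move_linear(t,vel=vel)
        f=np.array(r.current_contact_force())-f0; fa,fx,fz=f@YC,f@XC,f[2]
        p=np.array(r.current_tool_pos())
        print(f"s {s:.4f} act {(p-MOUTH)@YC-.0025:.4f} x {(p-MOUTH)@XC*1e3:.1f} z {(p[2]-DZ-.055)*1e3:.1f} fa {fa:.1f} fx {fx:.1f} fz {fz:.1f} t {r.current_t():.2f}")
        corr[0]+=np.clip(fx*.00005,-.0003,.0003); corr[1]+=np.clip(fz*.00005,-.0003,.0003)
        if fa>lim: print("LIMIT");break
    print("corr",corr)
    return s
E
python3 - <<'E'
from ins import *
run(.110,[-.001,-.0009],step=.005)
E
```

```text
s 0.1571 act 0.1567 x -1.1 z -0.9 fa 0.4 fx 0.7 fz -0.3 t 23.10
s 0.1521 act 0.1518 x -0.9 z -0.9 fa 0.4 fx 0.5 fz -1.0 t 23.38
s 0.1471 act 0.1468 x -1.0 z -1.0 fa 0.3 fx 0.5 fz 1.1 t 23.65
s 0.1421 act 0.1418 x -0.9 z -0.9 fa 1.0 fx 1.2 fz -0.8 t 23.93
s 0.1371 act 0.1368 x -0.8 z -0.9 fa -0.9 fx 0.2 fz 0.6 t 24.20
s 0.1321 act 0.1318 x -0.9 z -0.9 fa 0.0 fx -0.2 fz 0.4 t 24.48
s 0.1271 act 0.1268 x -0.9 z -0.9 fa -0.3 fx 0.8 fz -0.1 t 24.75
s 0.1221 act 0.1219 x -0.8 z -0.9 fa 0.4 fx 1.0 fz 0.2 t 25.02
s 0.1171 act 0.1168 x -0.7 z -0.8 fa -1.9 fx 0.0 fz 0.0 t 25.30
s 0.1121 act 0.1118 x -0.7 z -0.8 fa -0.1 fx 0.8 fz 0.4 t 25.57
s 0.1100 act 0.1099 x -0.7 z -0.9 fa -0.7 fx 0.9 fz 0.3 t 25.82
corr [np.float64(-0.0006843637391803705), np.float64(-0.0008509958591578937)]
```

```bash
python3 - <<'E'
from ins import *
run(.050,[-.0007,-.0007],step=.005)
E
```

```text
s 0.1049 act 0.1046 x -0.7 z -0.7 fa -1.2 fx 0.4 fz -0.1 t 26.10
s 0.0999 act 0.0996 x -0.7 z -0.7 fa -1.1 fx 0.4 fz 0.5 t 26.38
s 0.0949 act 0.0946 x -0.7 z -0.7 fa 0.1 fx 0.6 fz 0.6 t 26.65
s 0.0899 act 0.0897 x -0.7 z -0.7 fa -0.5 fx 0.3 fz 1.1 t 26.93
s 0.0849 act 0.0847 x -0.7 z -0.6 fa -0.9 fx 0.4 fz 1.3 t 27.20
s 0.0799 act 0.0797 x -0.6 z -0.6 fa 0.2 fx 1.1 fz 0.8 t 27.48
s 0.0749 act 0.0747 x -0.5 z -0.5 fa 0.9 fx 0.7 fz -0.4 t 27.75
s 0.0699 act 0.0697 x -0.5 z -0.5 fa -0.2 fx 0.5 fz 0.3 t 28.02
s 0.0649 act 0.0647 x -0.5 z -0.5 fa -0.4 fx 0.4 fz -0.4 t 28.30
s 0.0599 act 0.0597 x -0.4 z -0.5 fa -0.5 fx 0.6 fz -0.6 t 28.57
s 0.0549 act 0.0547 x -0.5 z -0.5 fa -0.8 fx 0.3 fz -0.1 t 28.85
s 0.0500 act 0.0498 x -0.4 z -0.5 fa -0.3 fx -0.4 fz -0.3 t 29.12
corr [np.float64(-0.00043965756972409964), np.float64(-0.0005609590060700822)]
```

```bash
python3 - <<'E'
from ins import *
run(.016,[-.0004,-.00055],step=.003,vel=.025,lim=30)
E
```

```text
s 0.0468 act 0.0467 x -0.4 z -0.6 fa -0.0 fx 0.3 fz 0.1 t 29.40
s 0.0438 act 0.0437 x -0.4 z -0.5 fa -0.1 fx -0.0 fz 0.0 t 29.67
s 0.0408 act 0.0407 x -0.4 z -0.6 fa 0.5 fx -0.1 fz 0.3 t 29.93
s 0.0378 act 0.0377 x -0.4 z -0.5 fa -0.3 fx 0.6 fz -0.9 t 30.20
s 0.0348 act 0.0346 x -0.3 z -0.5 fa -1.4 fx 0.2 fz -0.7 t 30.47
s 0.0318 act 0.0316 x -0.3 z -0.5 fa -1.6 fx 0.5 fz 0.3 t 30.73
s 0.0288 act 0.0287 x -0.2 z -0.6 fa -0.6 fx 0.8 fz 1.5 t 31.00
s 0.0258 act 0.0257 x -0.3 z -0.5 fa -0.1 fx 1.2 fz 0.1 t 31.27
s 0.0228 act 0.0226 x -0.3 z -0.5 fa -0.6 fx 1.4 fz 0.3 t 31.53
s 0.0198 act 0.0197 x -0.2 z -0.5 fa -0.3 fx -0.0 fz 0.1 t 31.80
s 0.0168 act 0.0166 x -0.2 z -0.5 fa 0.8 fx 0.2 fz -0.1 t 32.07
s 0.0160 act 0.0161 x -0.2 z -0.5 fa 2.5 fx -0.0 fz -0.4 t 32.32
corr [np.float64(-0.00013921437607305383), np.float64(-0.0005205899914166796)]
```

```bash
python3 - <<'E'
from h import *
from cell import r,optics
print(r.current_opening()); wrist(r,optics,"w7")
im=optics.get_image("scene"); np.savez("scene7.npz",**im); a=im["pixels"][130:220,170:280,::-1]
b=optics.get_image("top"); np.savez("top7.npz",**b); b=b["pixels"][150:240,260:370,::-1]
cv2.imwrite("pics/st7.png",np.vstack([cv2.resize(x,None,fx=3.3,fy=3.3,interpolation=cv2.INTER_CUBIC) for x in (a,b)]))
E
```

```text
0.3960230537719915
```

View pics/st7.png

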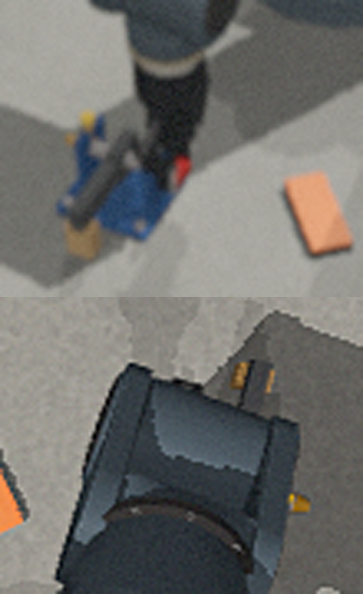

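View pics/w7.png

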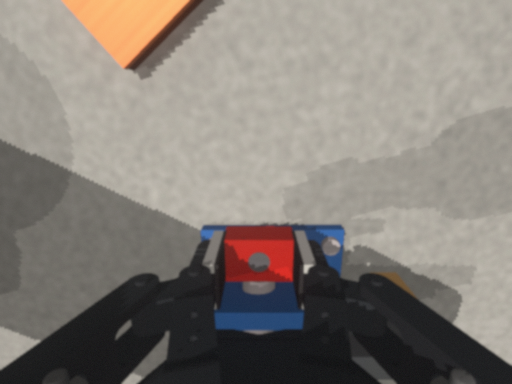

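```bash
python3 - <<'E'
from h import *
im=dict(np.load("w7.npz")); W=im["W"]; P=cloud(im,W)
print((r0:=None))
for row in range(228,332,5):
    q=P[row,250:268]; c=np.c_[(q-MOUTH)@XC,(q-MOUTH)@YC,q[:,2]]; print(row,np.median(c,0).round(4),im["pixels"][row,258])
im=dict(np.load("top7.npz")); W=cam(im); P=cloud(im,W)
for v in (209,211,213):
  for u in range(348,358): print(v,u,im["pixels"][v,u],[round(float(x),4) for x in ((P[v,u]-MOUTH)@XC,(P[v,u]-MOUTH)@YC,P[v,u,2])])
E
```

```text
None
228 [0.001  0.028  0.0505] [120  41  37]
233 [0.0008 0.028  0.0567] [123  41  38]
238 [0.0008 0.0279 0.0622] [129  41  36]
243 [0.0008 0.0265 0.0649] [196  47  41]
248 [0.0008 0.0238 0.0648] [197  45  41]
253 [0.0008 0.0211 0.0651] [117  93  92]
258 [0.0008 0.0184 0.0651] [103  98  98]
263 [0.0008 0.0153 0.0647] [108 102 102]
268 [0.0008 0.0125 0.0649] [71 65 65]
273 [0.0008 0.0094 0.0646] [122  30  29]
278 [0.0008 0.0066 0.0648] [138  32  29]
283 [0.001  0.0033 0.0643] [127 116 115]
288 [0.0008 0.0003 0.0643] [114 106 104]
293 [ 0.0008 -0.0029  0.0641] [99 94 97]
298 [ 0.0008 -0.0008  0.0708] [30 45 74]
303 [ 0.0007 -0.0009  0.0746] [30 47 74]
308 [ 0.0008 -0.001   0.078 ] [30 48 76]
313 [ 0.0008 -0.0012  0.0811] [ 39  68 109]
318 [ 0.0008 -0.0041  0.0811] [ 40  72 117]
323 [ 0.0008 -0.0066  0.0815] [ 39  73 117]
328 [ 0.0008 -0.01    0.0809] [ 47  77 118]
209 348 [100  88  58] [0.0051, -0.0919, 0.0935]
209 349 [80 70 66] [0.0073, -0.1, 0.0604]
209 350 [85 78 74] [0.0108, -0.1126, 0.0012]
209 351 [94 93 98] [0.0118, -0.1163, -0.0037]
209 352 [96 95 94] [0.0124, -0.1186, -0.0011
[... 469 characters left out ...]
]
211 353 [75 69 59] [0.0076, -0.1226, 0.0004]
211 354 [98 97 97] [0.0082, -0.1248, 0.0037]
211 355 [90 91 88] [0.0092, -0.1284, -0.0007]
211 356 [97 98 92] [0.0098, -0.1307, 0.002]
211 357 [90 91 84] [0.0108, -0.1345, -0.0038]
213 348 [144 130 135] [-0.0041, -0.0998, 0.0625]
213 349 [158 112  15] [-0.0033, -0.1028, 0.0607]
213 350 [149 106  22] [-0.0026, -0.1057, 0.0594]
213 351 [152 110  30] [-0.0018, -0.1083, 0.0596]
213 352 [162 115  31] [-0.0011, -0.111, 0.0593]
213 353 [150 111  46] [-0.0004, -0.1134, 0.0608]
213 354 [86 93 94] [0.0029, -0.1275, -0.003]
213 355 [89 88 88] [0.0033, -0.1288, 0.0051]
213 356 [93 91 90] [0.0044, -0.1327, -0.001]
213 357 [90 90 90] [0.0052, -0.136, -0.0038]
```

```bash
python3 - <<'E'
from ins import *
run(.006,[-.0002,-.0005],step=.001,vel=.012,lim=12)
r.sleep(.2); print(r.current_tool_pos(),np.round(r.current_contact_force(),1),r.current_t())
E
```

```text
s 0.0151 act 0.0151 x -0.2 z -0.5 fa 3.8 fx -0.7 fz 0.9 t 32.72
s 0.0141 act 0.0140 x -0.2 z -0.5 fa 3.2 fx 0.7 fz 0.2 t 32.97
s 0.0131 act 0.0129 x -0.2 z -0.4 fa 1.1 fx 0.0 fz 0.7 t 33.22
s 0.0121 act 0.0120 x -0.2 z -0.4 fa 1.9 fx -0.1 fz 0.5 t 33.47
s 0.0111 act 0.0112 x -0.2 z -0.4 fa 5.3 fx 1.8 fz -0.6 t 33.72
s 0.0101 act 0.0111 x -0.3 z -0.4 fa 14.3 fx 0.2 fz 1.8 t 33.97
LIMIT
corr [np.float64(-0.00011130591093133108), np.float64(-0.00032586164533049134)]
[ 0.45528602 -0.13732688  0.03546829] [ 4.6 13.8 -2.2] 34.1667
```

```bash
python3 - <<'E'
from h import *
from cell import r,optics
p=np.array(r.current_tool_pos())
t=MOUTH+YC*(.0110+.0025)-XC*.0002; t[2]=p[2]; r.move_linear(t,vel=.02); r.sleep(.1)
print(np.round(r.current_contact_force(),1))
r.set_gripper(0.65)
print("f",np.round(r.current_contact_force(),1),r.current_opening())
p=np.array(r.current_tool_pos()); r.move_linear(p+[0,0,.05],vel=.15)
r.move_linear(MOUTH+YC*.03+[0,0,.115],vel=.2); r.sleep(.1); wrist(r,optics,"w8")
im=optics.get_image("scene"); np.savez("scene8.npz",**im)
print(r.current_t())
im=dict(np.load("w8.npz")); W=im["W"]; P=cloud(im,W); C=np.stack([(P-MOUTH)@XC,(P-MOUTH)@YC,P[...,2]],-1)
hsv=cv2.cvtColor(im["pixels"],cv2.COLOR_RGB2HSV)
m=((hsv[...,0]<8)|(hsv[...,0]>172))&(hsv[...,1]>150)&(C[...,2]>.058)&(abs(C[...,0])<.03)&(abs(C[...,1]-.01)<.04)
print("head",m.sum(),C[m].min(0).round(4),C[m].max(0).round(4),C[m].mean(0).round(4))
b=(hsv[...,0]>95)&(hsv[...,0]<125)&(hsv[...,1]>100)&(C[...,2]>.065)&(C[...,2]<.078)&(abs(C[...,0])<.03)&(abs(C[...,1])<.015)
print("lug face",b.sum(),np.median(C[b],0).round(4))
E
```

```text
[ 1.3  6.5 -2.5]
f [0.2 0.7 0.8] 0.6496874722791096
36.125
head 775 [-0.0173 -0.0001  0.058 ] [0.0183 0.0236 0.0663] [0.0005 0.013  0.0639]
lug face 237 [ 0.0001 -0.0011  0.0729]
```

View pics/w8.png

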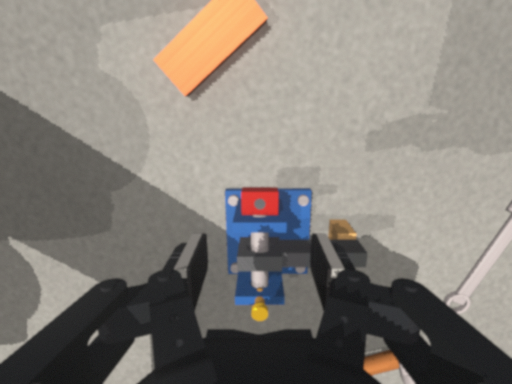

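```bash
python3 - <<'E'
from h import *
from cell import r,optics
p=np.array(r.current_tool_pos()); r.move_linear(p+[0,0,.05],vel=.2)
r.set_joints([-1.382,.351,1.652,0,1.139,-.085]); r.sleep(.1)
im=optics.get_image("top"); np.savez("top9.npz",**im)
W=cam(im); P=cloud(im,W); C=np.stack([(P-MOUTH)@XC,(P-MOUTH)@YC,P[...,2]],-1)
cv2.imwrite("pics/t9.png",cv2.resize(im["pixels"][150:240,290:370,::-1],None,fx=6,fy=6,interpolation=cv2.INTER_CUBIC))
hsv=cv2.cvtColor(im["pixels"],cv2.COLOR_RGB2HSV)
z=C[...,2]; m=(abs(C[...,0])<.02)&(C[...,1]<-.095)&(C[...,1]>-.14)&(z>.035)&(z<.08)
print("tip",m.sum(),C[m].min(0).round(4),C[m].max(0).round(4))
v,u=np.nonzero(m); q=ray(im,W,np.c_[u,v],.055)-MOUTH; print("tip ray z=.055: y min",(q@YC).min(),"x mean",(q@XC).mean())
h=((hsv[...,0]<8)|(hsv[...,0]>172))&(hsv[...,1]>150)&(abs(C[...,0])<.03)&(abs(C[...,1]-.01)<.03)
print("head",h.sum(),C[h].min(0).round(4),C[h].max(0).round(4))
a=dict(np.load("top0.npz"))["pixels"].astype(int); d=np.abs(a-im["pixels"]).max(-1)>60
cv2.imwrite("pics/d9.png",(d*255).astype(np.uint8)); print(r.current_t())
E
```

```text
tip 43 [-0.0084 -0.1186  0.0495] [ 0.0083 -0.096   0.0653]
tip ray z=.055: y min -0.11980712030125143 x mean -0.0007148566402348332
head 102 [-0.0181  0.0007  0.046 ] [0.0171 0.0241 0.0696]
38.525
```

View pics/t9.png

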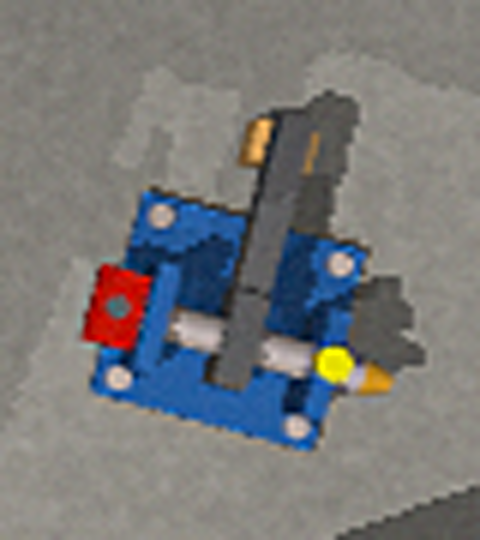

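View pics/d9.png

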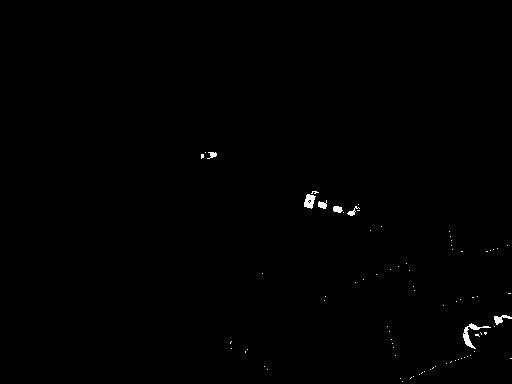

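The top view shows the pin through both lugs and the eye. The head (crop 120,305) is against the near lug and the brass tip (crop 375,380) shows past the catch. The difference picture shows no bystander moved.

```bash
python3 - <<'E'
from cell import r
r.hand_in(); print(r.current_t())
E
```

```text
the job is handed in; nothing more can be done
the job is handed in; nothing more can be done
```

I drew the middle-sized pin out by its tip, re-gripped it by the head and eased it through both lugs and the tow-bar eye until the head met the near lug. I then let go, moved clear and handed in at about 38.5 s; the verdict is not reported.

**Last checks:**
- **Head:** the gap between shoulder and lug measured about 0.7 mm in the wrist view, with the limit at 3.5 mm. The head is centred to about 0.5 mm.
- **Tip:** it stands about 29 mm past the far lug in the top view, within about 1 mm of the hole axis sideways.
- **Push:** the highest push along the pin that I read was about 14 N, when the head seated.
- **Bystanders:** the before/after top picture shows none of the bystanders moved.

**What disagreed or failed:**
- **Fingertip distance:** the fingertips are not 22 mm ahead of the TCP as stated. A touch on the bench put them about 12.5 mm behind it. Because of this my first grip closed on air above the pin. It did no harm, and I corrected the height before trying again.
- **Spring catch:** no clear 5–15 N peak showed at the tip's passage. I read force only between 3 mm steps, so a short peak could have been missed. The pictures show the tip past the catch.

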